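# Set out the bench for a series of photometer measurements

### The job

Set out the bench for the next series of measurements: stand the beaker in the middle of the stirrer's round plate, and stand the blue-capped bottle on the bench beside the photometer, level with its middle, on the side away from the stirrer and with a gap of about 4 cm. Lay the big carton flat on the bench halfway between the stirrer and the photometer, on the line through their middles, then the small carton flat and centred on top of it with its long side along the big one's. Leave the mouse, the marker and the notebook where they are.

Things in the scene. Friction and masses are not known exactly. Their poses are not given: they have to be found in the camera images.
- stirrer: Magnetic stirrer, fixed: white case 110 mm wide (y), x from -85 to +50 mm, 34 mm high, with a round white plate, 96 mm across, its top 45 mm above the bench. Black knob and dark panel on the front strip (-x, towards the robot). Origin: on the bench below the plate's centre; this is its middle. z up, x to its back, y to the left as the robot sees it.
- photometer: Black photometer, fixed: foot 110 mm deep (x), 100 wide (y); case 52 mm high, hood at the rear half to 72 mm, display at the front. Origin: on the bench under the foot's centre, its middle. z up, x to its back, y left as the robot sees it. Stands left or right of the stirrer, facing the same way; their middles are 300 mm apart along their y axes.
- beaker: Loose white plastic beaker, open at the top, round, about 54 mm diameter at the rim and slightly narrower below, 70 mm high, wall 3 mm, about 60 g, standing upright. Origin: centre of its underside, z up.
- bottle: Loose round glass bottle, 46 mm diameter, 90 mm high with its blue screw cap, closed, about 130 g, standing upright. Origin: centre of its underside, z up.
- big_carton: Loose closed white carton, the bigger of two: 80 mm (x) by 60 mm (y), 40 mm high, about 120 g, lying flat. Origin: centre of its underside, z up.
- small_carton: Loose closed white carton, the smaller of two: 52 mm (x) by 36 mm (y), 30 mm high, about 50 g, lying flat. Origin: centre of its underside, z up.
- mouse: Bystander: loose black computer mouse, 100 by 56 mm, 31 mm high. Origin: centre of its underside.
- marker: Bystander: loose marker pen, white with a blue cap, 130 mm long (x), 13 mm thick, lying. Origin: centre of its underside.
- notebook: Bystander: closed lab notebook, blue cover, 212 by 150 mm, 14 mm thick, lying. Origin: centre of its underside.
Mind the look-alikes: they are no part of the job. What is shaped like the big_carton but green, orange or purple is not meant.

How it is judged:
By the outcome, as a careful person would: the job done as asked, in the order asked, and still so for the second after the job is handed in, with the robot touching nothing.
It also fails if it takes over 112 s, if anything falls off the work surface, if the arm or the gripper's body presses on something with over 40 N, if the wrist force passes 120 N, or if a joint passes its speed limit or range.

### The arm

A 7-joint arm with a two-finger parallel gripper is mounted at the origin on the work surface. World frame = base frame: x ahead of the robot, y to its left, z up, the work surface at z = 0. Lengths are in m, angles in rad, forces in N, time in s.
With the tool pointing down it reaches from about 0.4 to 0.85 m from the base axis. Payload 10.4 kg.
Tool frame: the origin (TCP) lies at the very end of the fingers, on their centre line; the grasp point (between the pads) lies 19 mm behind it (grasp_offset is the distance from the TCP to the grasp point, in m); x points along the fingers, z is the direction in which the jaws open and shut, and the axes are right-handed (so a half turn about x gives the same grasp; the last joint's range is limited). The gripper opens to 85 mm and grips with 20 to 120 N. Pads are 22 mm wide; open, the fingers measure 114 mm over their backs; the gripper's body (76 mm by 85 mm) begins 54 mm behind the grasp point. The pads swing forward as they close: fully open they stand 13 mm farther back than shut.
Start: joints at [-1.224, 0.332, -0.065, 1.46, 0.022, 1.35, -0.088], TCP at [0.226, 0.583, 0.231] pointing down, gripper open.
Joint ranges: [-2.6, 2.6], [-0.5, 2.12], [-1.47, 1.34], [0.16, 2.42], [-1.27, 4.41], [0.06, 2.06], [-2.6, 2.6]. Speed limits (rad/s): [2.22, 2.22, 2.79, 2.79, 3.14, 3.14, 3.14].

### API

Orientations are given as [roll, pitch, yaw] about the fixed x, y, z axes, in that order (R = Rz(yaw) Ry(pitch) Rx(roll)).
In Python, from rig import get_state, camera, camera_info, close_job, grasp_offset gives the robot as it stands.
- The arm moves only by the shell command python3 -m creep 'ROWS' [OPENING] [FORCE]. ROWS is text: rows parted by semicolons, each of 4 numbers parted by spaces: the shift along the tool's x, y, z in cm, then the turn about the tool's x in degrees. In form: x y z spin; .... A call has 1 to 12 rows; each row is the pose to reach, as a shift and turn from the pose commanded when the call began, along the tool's axes at that moment; what a row does not reach only later rows make up. A row lasts 1/8 s, in which the tool goes at most 62.5 mm and 10.7 degrees, less where a joint would pass 70% of its speed; a pose out of reach is approached as far as the arm can. A call with a gripper value outside its range is refused whole. OPENING is the opening, from 0 (shut) to 1 (fully open), set as the call begins (- or left out, the last holds). The fingers move at their own pace and stop on an object; FORCE is the grip in N (left out, the last holds). Time passes only in rows, so rows that repeat a pose let the fingers close. It gives the time, the measured TCP pose, the force and the opening at its end, in the units of the state.
- get_state(): the state, without advancing time (a new reading comes with each control period).
- camera(name): name is "side" or "top"; returns (picture, depth): 400x640x3 uint8, red, green, blue; 400x640 float32, m along the optical axis (not along the pixel's ray), 0 where there is no reading.
- camera_info(name): a dict with "fx", "fy", "cx", "cy" (pixels), "view" (4x4, takes a point from world to camera coordinates). Camera axes: x right, y down, z forward; pixel columns grow to the right and rows downward; lengths in m; the calibration is good to about 2 mm. A picture is of the moment at which its call begins. camera_info takes no time and is no camera call.
- close_job(): hands the job in, once; it reports no verdict.
The state is a dict: "clock": time; "joints": joint angles; "dq": joint speeds; "joint_torque": joint torques, N m; "eef_pos": TCP position; "orientation": TCP orientation; "ft_force": force on the tool from outside, world axes, zero at the start; "ft_torque": the same for the moment, N m; "opening": opening from 0.0 (shut) to 1.0 (fully open).
Only numpy, scipy, OpenCV 4.12 (cv2) and the standard library are available. Lean on these libraries where they do the work, as an engineer would, in place of code of your own. Each camera call takes 0.05 s, during which the arm holds its last target.

## Working session

There is one attempt and no reset: what is moved stays moved. The work goes in short steps, Python scripts to look and compute and a shell command to move; the robot and the scene stay as the last step left them, time stands still between calls to the robot, and variables do not carry over. Pictures are saved under pics/ and viewed, and the job is handed in when it is done.

```bash
ls; mkdir -p pics
cat > h.py <<'E'
import numpy as np, cv2
from rig import *
def K(n):
    i=camera_info(n); return i['fx'],i['fy'],i['cx'],i['cy'],np.array(i['view'])
def ray(n,u,v,z):
    fx,fy,cx,cy,V=K(n); R=V[:3,:3];t=V[:3,3]; c=-R.T@t
    d=R.T@np.array([(u-cx)/fx,(v-cy)/fy,1]); return c+d*(z-c[2])/d[2]
def cloud(n,D):
    fx,fy,cx,cy,V=K(n); v,u=np.mgrid[:D.shape[0],:D.shape[1]]
    P=np.stack([(u-cx)/fx*D,(v-cy)/fy*D,D],-1); R=V[:3,:3]
    return (P-V[:3,3])@R
def proj(n,p):
    fx,fy,cx,cy,V=K(n); q=V[:3,:3]@np.array(p)+V[:3,3]; return fx*q[0]/q[2]+cx,fy*q[1]/q[2]+cy
E
python3 - <<'E'
from h import *
s=get_state(); print(s, grasp_offset)
for n in('side','top'):
    I,D=camera(n); cv2.imwrite(f'pics/{n}0.png',I[:,:,::-1]); np.save(f'{n}0.npy',D); np.save(f'{n}0i.npy',I)
    i=camera_info(n); print(n,i['fx'],i['cx'],i['cy'],np.round(-np.array(i['view'])[:3,:3].T@np.array(i['view'])[:3,3],3),np.round(i['view'],3).tolist())
E
```

```text
pics
{'clock': 0.0, 'joints': array([-1.22361132,  0.33285939, -0.06469359,  1.46095313,  0.02157878,
        1.34988473, -0.08849121]), 'dq': array([ 0.00195307, -0.00144441, -0.00127139, -0.00107913, -0.00032139,
       -0.00137332, -0.00012846]), 'joint_torque': array([ 1.43639212e-03, -6.25444508e+01,  5.03572763e-02, -3.91600835e+01,
        1.63986871e-02,  9.82617843e-03, -1.69345412e-05]), 'eef_pos': array([0.22575036, 0.5824016 , 0.23051806]), 'orientation': array([-3.10818683,  1.5693862 , -1.90715622]), 'ft_force': array([-0.23639147, -0.67669147, -0.31629913]), 'ft_torque': array([ 0.05130849,  0.02647004, -0.02052161]), 'opening': 0.9951350208013121} 0.0187
side 366.8975526570066 315.5256596034081 194.16491943073737 [0.486 0.646 0.749] [[-0.993, -0.115, 0.002, 0.555], [-0.084, 0.715, -0.694, 0.099], [0.078, -0.69, -0.72, 0.947], [0.0, 0.0, 0.0, 1.0]]
top 508.98943380500003 323.5696606185831 196.50601615012525 [ 0.353 -0.035  1.369] [[-0.007, -1.0, -0.005, -0.025], [-0.989, 0.008, -0.15, 0.555], [0.15, 0.004, -0.989, 1.301], [0.0, 0.0, 0.0, 1.0]]
```

View pics/top0.png

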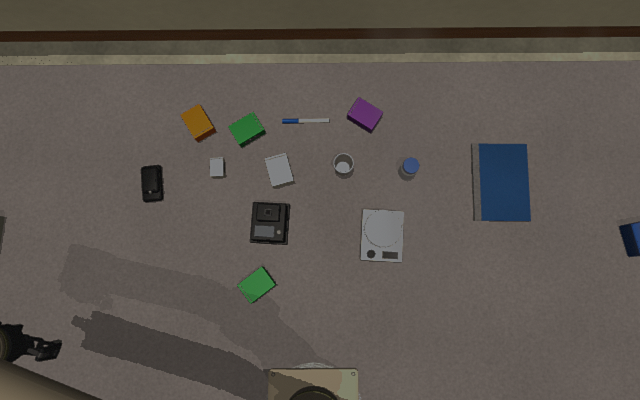

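View pics/side0.png

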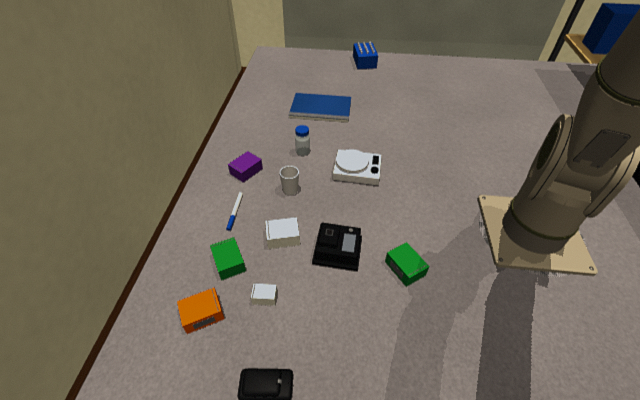

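Top view: the stirrer is at about (383,235) with its plate at (383,229), and the photometer at (270,223), so the photometer is on the left (+y). The beaker is at (343,163), the bottle with its blue cap at (410,167), and the bystanders are the mouse (151,183), marker (305,121) and notebook (505,182).

Candidates for the big carton: white (279,170), small white (217,167), green (247,128) and (256,284), orange (198,122), purple (365,114). By the description, the big carton is the white one at (279,170) and the small carton is at (217,167). I'll measure and check these in a crop.

Run:
```python
from h import *
D=np.load('top0.npy');I=np.load('top0i.npy');P=cloud('top',D)
c=I[90:300,120:440]; cv2.imwrite('pics/crop0.png',cv2.resize(c,(800,525),interpolation=cv2.INTER_CUBIC)[:,:,::-1])
Z=P[...,2]
print('bench z',np.median(Z[250:300,330:360]), np.median(Z[100:110,400:460]))
for name,(u,v) in dict(plate=(383,229),photo=(270,223),beaker=(343,163),bottle=(410,167),big=(279,170),small=(217,167),mouse=(151,183),marker=(305,121),green2=(256,284)).items():
    w=30
    sl=(slice(v-w,v+w),slice(u-w,u+w))
    m=(Z[sl]>0.010).astype(np.uint8)
    n,l,st,ce=cv2.connectedComponentsWithStats(m,connectivity=4)
    k=l[w,w]; 
    if k==0: k=1+np.argmin([np.hypot(*(c-w)) for c in ce[1:]])
    q=P[sl][l==k]; zt=np.percentile(q[:,2],90)
    print(name,'n',len(q),'z95 %.4f'%np.percentile(q[:,2],95),'mean',q.mean(0).round(4), 'ext',q.min(0).round(3),q.max(0).round(3))
    top=(l==k)&(np.abs(Z[sl]-zt)<0.006)
    pt=P[sl][top]; r=cv2.minAreaRect((pt[:,:2]*1000).astype(np.float32)); print('   toprect',np.round(r[0],1),np.round(r[1],1),round(r[2],1),'zt %.4f'%zt, 'mean',pt[:,:2].mean(0).round(4))
```

```text
bench z -0.0004274924948371334 -0.0007899293395757307
plate n 2071 z95 0.0480 mean [ 0.4546 -0.1794  0.0412] ext [ 0.353 -0.239  0.01 ] [ 0.523 -0.035  1.369]
   toprect [ 458.5 -184.8] [118.3  99.6] 5.7 zt 0.0468 mean [ 0.467  -0.1811]
photo n 1507 z95 0.0722 mean [0.4853 0.1116 0.0578] ext [ 0.353 -0.035  0.01 ] [0.543 0.168 1.369]
   toprect [511.5 114.6] [59.9 44.3] 85.6 zt 0.0708 mean [0.5111 0.1142]
beaker n 237 z95 0.0717 mean [ 0.6422 -0.0814  0.0606] ext [ 0.353 -0.107  0.011] [ 0.666 -0.035  1.369]
   toprect [639.5 -81.2] [52.  52.2] 26.0 zt 0.0701 mean [ 0.6418 -0.0815]
bottle n 336 z95 0.0925 mean [ 0.6202 -0.2476  0.0845] ext [ 0.353 -0.275  0.01 ] [ 0.649 -0.035  1.369]
   toprect [ 626.9 -253.2] [39.8 39.9] 51.7 zt 0.0915 mean [ 0.6273 -0.2534]
big n 710 z95 0.0436 mean [0.6268 0.0891 0.0439] ext [ 0.353 -0.035  0.01 ] [0.674 0.129 1.369]
   toprect [630.3  90.3] [80.1 59.4] 15.6 zt 0.0428 mean [0.6298 0.0898]
small n 296 z95 0.0336 mean [0.6395 0.2576 0.0277] ext [0.615 0.24  0.01 ] [0.669 0.277 0.037]
   toprect [641.  258.7] [52.6 35.4] 1.6 zt 0.0326 mean [0.6405 0.2593]
mouse n 724 z95 0.0337 mean [0.5973 0.4326 0.0279] ext [ 0.353 -0.035  0.01 ] [0.65  0.467 1.369]
   toprect [604.9 436.9] [70.1 46.6] 7.1 zt 0.0327 mean [0.6055 0.4374]
marker n 86 z95 0.0176 mean [0.7638 0.0371 0.0446] ext [ 0.353 -0.035  0.01 ] [0.779 0.084 1.369]
   toprect [773.4  38.7] [10.5 91.2] 1.7 zt 0.0164 mean [0.7736 0.038 ]
green2 n 766 z95 0.0444 mean [0.3273 0.146  0.0406] ext [ 0.281 -0.035  0.01 ] [0.372 0.196 1.369]
   toprect [327.3 147.3] [60.  80.4] 36.8 zt 0.0431 mean [0.3269 0.1473]
```

View pics/crop0.png

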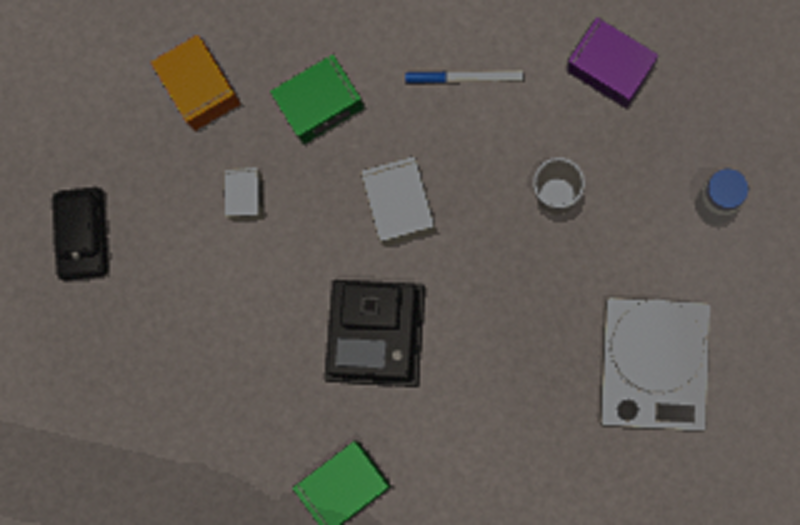

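The crop shows both white cartons, at (397,200) and (242,193); the rest of the carton-shaped pieces are coloured. Next I'll refine the fixture poses in both views.

Run:
```python
from h import *
for n in('top','side'):
    D=np.load(n+'0.npy');I=np.load(n+'0i.npy');P=cloud(n,D);P[D==0]=np.nan
    X,Y,Z=P[...,0],P[...,1],P[...,2]
    def pts(x,y,r,z0,z1): 
        m=(np.hypot(X-x,Y-y)<r)&(Z>z0)&(Z<z1); return (P[m]*1000).astype(np.float32)
    print(n)
    q=pts(.467,-.181,.09,.0425,.056); c=cv2.minEnclosingCircle(q[:,:2]); h=cv2.convexHull(q[:,:2])[:,0]; A=np.c_[2*h,np.ones(len(h))]; s=np.linalg.lstsq(A,(h**2).sum(1),rcond=None)[0]
    print('plate',len(q),np.round(c[0],1),c[1].__round__(1),'fit',s[:2].round(1),np.sqrt(s[2]+s[0]**2+s[1]**2).round(1),'z',np.median(q[:,2]),q[:,:2].mean(0))
    q=pts(.45,-.181,.12,.03,.042);r=cv2.minAreaRect(q[:,:2]);print('stir case',np.round(r[0],1),np.round(r[1],1),r[2],'z',np.median(q[:,2]))
    q=pts(.485,.1116,.09,.006,.1);r=cv2.minAreaRect(q[:,:2]);print('photo all',np.round(r[0],1),np.round(r[1],1),r[2])
    q=pts(.485,.1116,.09,.046,.058);r=cv2.minAreaRect(q[:,:2]);print('photo case',np.round(r[0],1),np.round(r[1],1),r[2])
    q=pts(.485,.1116,.09,.066,.08);r=cv2.minAreaRect(q[:,:2]);print('photo hood',np.round(r[0],1),np.round(r[1],1),r[2],np.median(q[:,2]))
    for nm,x,y,z in(('beaker',.64,-.081,.07),('bottle',.627,-.253,.09),('big',.63,.09,.04),('small',.641,.259,.03)):
        q=pts(x,y,.055,z-.005,z+.007);r=cv2.minAreaRect(q[:,:2]);print(nm,np.round(r[0],1),np.round(r[1],1),round(r[2],1),'z %.1f'%np.median(q[:,2]),'circ',np.round(cv2.minEnclosingCircle(q[:,:2])[0],1))
```

```text
topTraceback (most recent call last):
  File "<stdin>", line 8, in <module>
cv2.error: OpenCV(4.12.0) /io/opencv/modules/imgproc/src/shapedescr.cpp:201: error: (-215:Assertion failed) count >= 0 && (depth == CV_32F || depth == CV_32S) in function 'minEnclosingCircle'
```

```bash
cat > meas.py <<'E'
from h import *
import sys
def run(Ds):
  for n,D in Ds.items():
    P=cloud(n,D);P[D==0]=np.nan
    X,Y,Z=P[...,0],P[...,1],P[...,2]
    def pts(x,y,r,z0,z1): 
        m=(np.hypot(X-x,Y-y)<r)&(Z>z0)&(Z<z1); return np.ascontiguousarray((P[m]*1000).astype(np.float32))
    yield n,pts
def rect(q):
    p=np.ascontiguousarray(q[:,:2]); r=cv2.minAreaRect(p); return f'{len(p)} c {np.round(r[0],1)} sz {np.round(r[1],1)} a {r[2]:.1f} z {np.median(q[:,2]):.1f}'
def circ(q):
    p=np.ascontiguousarray(q[:,:2]);c=cv2.minEnclosingCircle(p); return f'{len(p)} c {np.round(c[0],1)} r {c[1]:.1f} z {np.median(q[:,2]):.1f}'
E
python3 - <<'E'
from meas import *
for n,pts in run({n:np.load(n+'0.npy') for n in('top','side')}):
    print(n)
    print('plate',circ(pts(.467,-.181,.09,.0425,.056)))
    print('stir case',rect(pts(.45,-.181,.12,.03,.042)))
    print('photo all',rect(pts(.485,.1116,.09,.006,.1)))
    print('photo case',rect(pts(.485,.1116,.09,.046,.058)))
    print('photo hood',rect(pts(.485,.1116,.09,.066,.08)))
    for nm,x,y,z in(('beaker',.64,-.081,.07),('bottle',.627,-.253,.09),('big',.63,.09,.04),('small',.641,.259,.03)):
        q=pts(x,y,.055,z-.005,z+.007); print(nm,rect(q),'| circ',circ(q))
E
```

```text
top
plate 825 c [ 453.7 -175.3] r 65.6 z 45.4
stir case 1127 c [ 452.6 -181.3] sz [109.7 134.4] a 86.4 z 35.0
photo all 1541 c [481.9 119.2] sz [145.8 164.2] a 64.9 z 52.1
photo case 844 c [490.1 116.5] sz [ 87.9 100.3] a 86.0 z 51.6
photo hood 355 c [511.4 114.6] sz [59.9 44.1] a 86.0 z 70.1
beaker 81 c [639.7 -81.5] sz [52.  51.4] a 26.0 z 68.3 | circ 81 c [640.  -81.1] r 26.8 z 68.3
bottle 189 c [ 626.9 -253.2] sz [39.8 39.9] a 51.7 z 89.1 | circ 189 c [ 628.2 -253. ] r 21.2 z 89.1
big 626 c [630.4  90.3] sz [80.4 60.2] a 14.7 z 39.6 | circ 626 c [630.1  90.3] r 48.6 z 39.6
small 240 c [641.  258.7] sz [52.6 35.4] a 1.6 z 29.6 | circ 240 c [640.3 259.4] r 29.7 z 29.6
side
plate 450 c [ 456.6 -174.4] r 65.4 z 43.8
stir case 610 c [ 455.1 -180.5] sz [112.8 134.1] a 85.9 z 33.4
photo all 1871 c [492.  118.1] sz [ 99.4 109.9] a 86.3 z 50.5
photo case 838 c [492.  117.1] sz [89.7 99.8] a 86.5 z 50.9
photo hood 370 c [513.4 116.1] sz [60.5 44.2] a 85.8 z 68.7
beaker 75 c [641.3 -80.3] sz [49.5 53.9] a 8.8 z 67.6 | circ 75 c [642.4 -80.8] r 28.1 z 67.6
bottle 97 c [ 629.8 -253.1] sz [39.3 40. ] a 85.2 z 88.1 | circ 97 c [ 630.5 -253.4] r 21.2 z 88.1
big 635 c [632.5  90.8] sz [80.  62.4] a 15.5 z 38.5 | circ 635 c [632.4  90.7] r 48.9 z 38.5
small 370 c [643.  259.8] sz [52.8 37.6] a 2.1 z 28.7 | circ 370 c [642.7 261.3] r 31.4 z 28.7
```

```bash
cat > plan.py <<'E'
from h import *
from scipy.spatial.transform import Rotation as Ro
def st():
    s=get_state(); R=Ro.from_euler('xyz',s['orientation']).as_matrix(); p=s['eef_pos']
    jaw=np.degrees(np.arctan2(R[1,2],R[0,2]))
    print('t %.2f p'%s['clock'],p.round(4),'x',R[:,0].round(3),'jaw %.1f'%jaw,'open %.3f'%s['opening'],'F',s['ft_force'].round(1),'q',s['joints'].round(2))
    return p,R,jaw
def go(*targets,jaw=None):
    p,R,j=st()
    sp=0
    if jaw is not None:
        best=None
        d=(jaw-j+90)%180-90   # world yaw change
        sp=d*np.sign(R[2,0])  # tool x up/down
    for t in targets:
        d=R.T@(np.array(t)-p)*100; print('->',t,'rows %.2f %.2f %.2f  %.1f  dist %.0fmm'%(*d,sp,np.linalg.norm(d)*10))
E
python3 - <<'E'
from plan import *
for j in(-90,-60,0,30,60): 
    print(j);go((.6407,-.0809,.2),(.6407,-.0809,.025),jaw=j)
E
```

```text
-90
t 0.10 p [0.2258 0.5824 0.2306] x [-0.    -0.001 -1.   ] jaw 68.8 open 0.995 F [0.5 0.4 0.8] q [-1.22  0.33 -0.06  1.46  0.02  1.35 -0.09]
-> (0.6407, -0.0809, 0.2) rows 3.12 -62.66 -46.85  -21.2  dist 783mm
-> (0.6407, -0.0809, 0.025) rows 20.62 -62.66 -46.83  -21.2  dist 809mm
-60
t 0.10 p [0.2258 0.5824 0.2306] x [-0.    -0.001 -1.   ] jaw 68.8 open 0.995 F [0.5 0.4 0.8] q [-1.22  0.33 -0.06  1.46  0.02  1.35 -0.09]
-> (0.6407, -0.0809, 0.2) rows 3.12 -62.66 -46.85  -51.2  dist 783mm
-> (0.6407, -0.0809, 0.025) rows 20.62 -62.66 -46.83  -51.2  dist 809mm
0
t 0.10 p [0.2258 0.5824 0.2306] x [-0.    -0.001 -1.   ] jaw 68.8 open 0.995 F [0.5 0.4 0.8] q [-1.22  0.33 -0.06  1.46  0.02  1.35 -0.09]
-> (0.6407, -0.0809, 0.2) rows 3.12 -62.66 -46.85  68.8  dist 783mm
-> (0.6407, -0.0809, 0.025) rows 20.62 -62.66 -46.83  68.8  dist 809mm
30
t 0.10 p [0.2258 0.5824 0.2306] x [-0.    -0.001 -1.   ] jaw 68.8 open 0.995 F [0.5 0.4 0.8] q [-1.22  0.33 -0.06  1.46  0.02  1.35 -0.09]
-> (0.6407, -0.0809, 0.2) rows 3.12 -62.66 -46.85  38.8  dist 783mm
-> (0.6407, -0.0809, 0.025) rows 20.62 -62.66 -46.83  38.8  dist 809mm
60
t 0.10 p [0.2258 0.5824 0.2306] x [-0.    -0.001 -1.   ] jaw 68.8 open 0.995 F [0.5 0.4 0.8] q [-1.22  0.33 -0.06  1.46  0.02  1.35 -0.09]
-> (0.6407, -0.0809, 0.2) rows 3.12 -62.66 -46.85  8.8  dist 783mm
-> (0.6407, -0.0809, 0.025) rows 20.62 -62.66 -46.83  8.8  dist 809mm
```

```bash
python3 -m creep '0 -20 -15 -9; 3 -62.6 -46.8 -17; 3 -62.6 -46.8 -17; 3 -62.6 -46.8 -17; 3 -62.6 -46.8 -17; 3 -62.6 -46.8 -17; 3 -62.6 -46.8 -17; 3 -62.6 -46.8 -17; 3 -62.6 -46.8 -17; 3 -62.6 -46.8 -17; 3 -62.6 -46.8 -17; 3 -62.6 -46.8 -17' 1 25
python3 - <<'E'
from plan import *
go((.6407,-.0809,.2),(.6407,-.0809,.025),jaw=86)
E
```

```text
clock: 1.6
eef_pos: [0.6241, -0.0541, 0.2023]
orientation: [0.604, 1.571, 2.103]
ft_force: [1.2, 0.3, 0.2]
opening: 1.001
t 1.60 p [ 0.6241 -0.0541  0.2023] x [-0.  0. -1.] jaw 85.8 open 1.001 F [1.2 0.3 0.2] q [-0.32  0.37  0.43  1.52 -0.16  1.29  1.63]
-> (0.6407, -0.0809, 0.2) rows 0.23 -1.85 -2.55  -0.2  dist 32mm
-> (0.6407, -0.0809, 0.025) rows 17.73 -1.86 -2.56  -0.2  dist 180mm
```

```bash
python3 -m creep '0 -1 -1.3 0; 0 -1 -1.3 0;0 -1 -1.3 0; 0 -1 -1.3 0'
python3 - <<'E'
from plan import *
go((.6407,-.0809,.2),(.6407,-.0809,.025),jaw=86)
I,D=camera('top');cv2.imwrite('pics/top1.png',I[:,:,::-1])
E
```

```text
clock: 2.1
eef_pos: [0.6321, -0.0643, 0.2029]
orientation: [-0.095, 1.57, 1.405]
ft_force: [0.4, -0.1, -0.2]
opening: 1.001
t 2.10 p [ 0.6321 -0.0643  0.2029] x [ 0.     0.001 -1.   ] jaw 86.0 open 1.001 F [ 0.4 -0.1 -0.2] q [-0.3   0.39  0.43  1.49 -0.17  1.3   1.65]
-> (0.6407, -0.0809, 0.2) rows 0.29 -0.97 -1.60  -0.0  dist 19mm
-> (0.6407, -0.0809, 0.025) rows 17.79 -0.97 -1.62  -0.0  dist 179mm
```

View pics/top1.png

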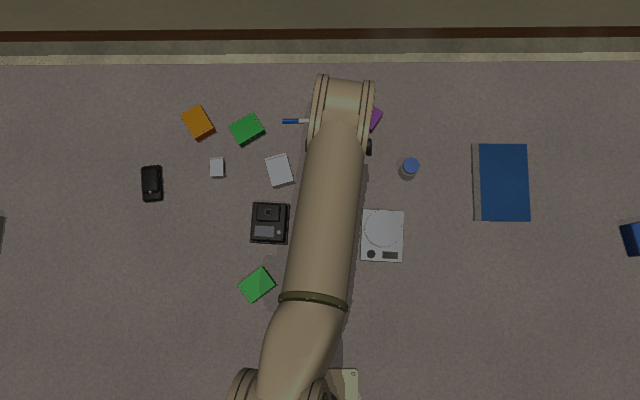

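Top view: the arm hides the beaker, and nothing else has moved. The wrist is over (345,100), so I'll descend with jaws along y.

```bash
python3 -m creep '1 -1 -1.6 0; 6 -1 -1.6 0; 11 -1 -1.6 0; 11 -1 -1.6 0; 11 -1 -1.6 0'
python3 - <<'E'
from plan import *
go((.6407,-.0809,.025),jaw=86)
I,D=camera('side');cv2.imwrite('pics/s1.png',cv2.resize(I[120:300,180:500],(800,450))[:,:,::-1])
E
```

```text
clock: 2.78
eef_pos: [0.6422, -0.0837, 0.0944]
orientation: [-1.732, 1.569, -0.235]
ft_force: [1.4, 0.2, 0.7]
opening: 0.995
t 2.77 p [ 0.6422 -0.0837  0.0944] x [ 0.002 -0.    -1.   ] jaw 85.8 open 0.995 F [1.4 0.2 0.7] q [-0.25  0.5   0.41  1.57 -0.22  1.11  1.71]
-> (0.6407, -0.0809, 0.025) rows 6.94 0.18 0.27  -0.2  dist 69mm
```

View pics/s1.png

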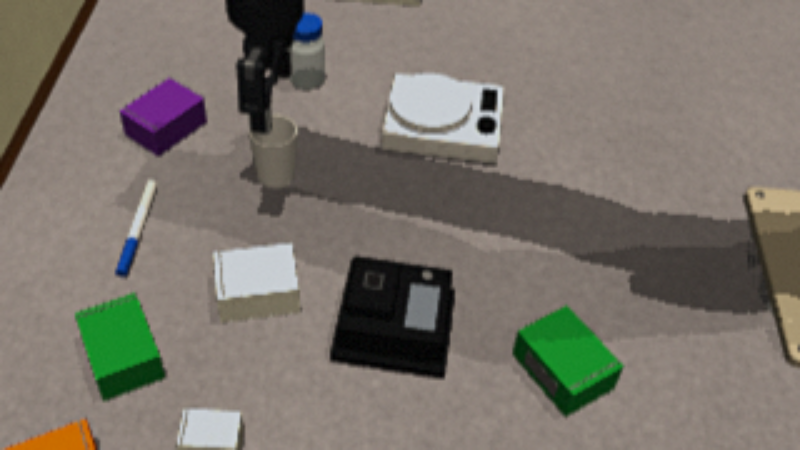

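The side view shows the open fingers just above the beaker's rim (265,130), straddling it. Descending.

```bash
python3 -m creep '3 0.1 0.2 0; 5 0.1 0.2 0; 6.9 0.1 0.2 0;6.9 0.1 0.2 0;6.9 0.1 0.2 0'
python3 - <<'E'
from plan import *
go((.6407,-.0809,.025),jaw=86)
E
python3 -m creep '0 0 0 0;0 0 0 0;0 0 0 0;0 0 0 0;0 0 0 0;0 0 0 0' 0.3 25;python3 - <<'E'
from plan import *
go((.6407,-.0809,.025),jaw=86)
E
```

```text
clock: 3.45
eef_pos: [0.6409, -0.0811, 0.0244]
orientation: [-1.585, 1.57, -0.087]
ft_force: [-0.4, -0.2, 0.5]
opening: 0.997
t 3.45 p [ 0.6409 -0.0811  0.0244] x [ 0.001 -0.    -1.   ] jaw 85.8 open 0.997 F [-0.4 -0.2  0.5] q [-0.24  0.58  0.39  1.62 -0.25  0.99  1.73]
-> (0.6407, -0.0809, 0.025) rows -0.06 0.02 0.01  -0.2  dist 1mm
clock: 4.2
eef_pos: [0.641, -0.081, 0.0246]
orientation: [-1.481, 1.569, 0.016]
ft_force: [0.2, -0.6, 6.2]
opening: 0.614
t 4.20 p [ 0.641  -0.081   0.0246] x [ 0.002  0.    -1.   ] jaw 85.8 open 0.614 F [ 0.2 -0.6  6.2] q [-0.24  0.58  0.39  1.62 -0.25  0.99  1.73]
-> (0.6407, -0.0809, 0.025) rows -0.04 0.03 0.01  -0.2  dist 1mm
```

```bash
python3 -m creep '-2 0 0 0; -6 0 0 0; -11 0 0 0; -11 0 0 0;-11 0 0 0';python3 - <<'E'
from plan import *
go((.4713,-.1821,.14),jaw=86)
E
```

```text
clock: 4.82
eef_pos: [0.6402, -0.0807, 0.134]
orientation: [-0.534, 1.57, 0.964]
ft_force: [-0.4, -0.2, -1.2]
opening: 0.617
t 4.83 p [ 0.6402 -0.0807  0.134 ] x [ 0.  0. -1.] jaw 85.8 open 0.617 F [-0.4 -0.2 -1.2] q [-0.27  0.46  0.43  1.54 -0.2   1.18  1.7 ]
-> (0.4713, -0.1821, 0.14) rows -0.60 16.10 -11.34  -0.2  dist 197mm
```

```bash
python3 -m creep '-0.6 4 -2.8 0; -0.6 8 -5.6 0; -0.6 12 -8.4 0; -0.6 16.1 -11.3 0; -0.6 16.1 -11.3 0; -0.6 16.1 -11.3 0; -0.6 16.1 -11.3 0';python3 - <<'E'
from plan import *
go((.4713,-.1821,.14),(.4713,-.1821,.0705),jaw=86)
I,D=camera('side');cv2.imwrite('pics/s2.png',cv2.resize(I[80:260,180:500],(800,450))[:,:,::-1])
E
```

```text
clock: 5.7
eef_pos: [0.472, -0.181, 0.1392]
orientation: [1.7, 1.57, -3.084]
ft_force: [-0.2, 0.3, -1.2]
opening: 0.615
t 5.70 p [ 0.472  -0.181   0.1392] x [-0.001 -0.    -1.   ] jaw 85.9 open 0.615 F [-0.2  0.3 -1.2] q [-0.19  0.15  0.51  1.91 -0.08  1.1   1.85]
-> (0.4713, -0.1821, 0.14) rows -0.08 0.06 -0.11  -0.1  dist 2mm
-> (0.4713, -0.1821, 0.0705) rows 6.87 0.06 -0.11  -0.1  dist 69mm
```

View pics/s2.png

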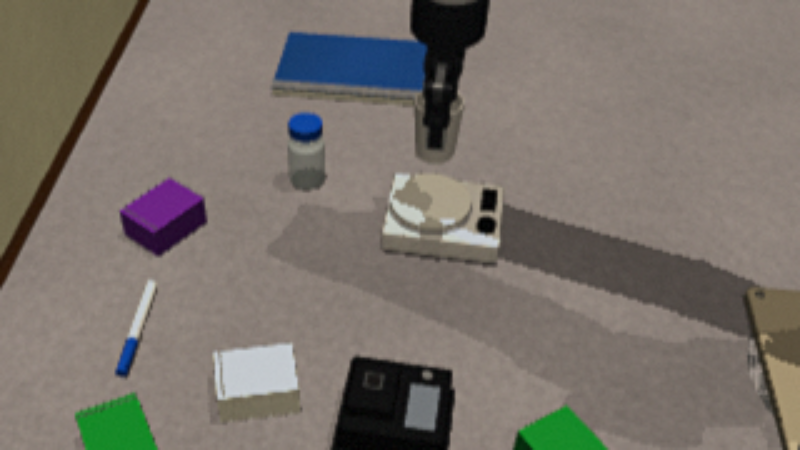

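The beaker is held at (438,130), above the plate at (430,200). I'll lower it in small steps at the end and watch the force.

```bash
python3 -m creep '2 0.06 -0.1 0; 4 0.06 -0.1 0; 5.5 0.06 -0.1 0; 6.2 0.06 -0.1 0; 6.5 0.06 -0.1 0; 6.5 0.06 -0.1 0; 6.5 0.06 -0.1 0';python3 - <<'E'
from plan import *
go((.4713,-.1821,.0705),jaw=86)
E
```

```text
clock: 6.62
eef_pos: [0.4711, -0.1828, 0.0751]
orientation: [-1.468, 1.57, 0.03]
ft_force: [-0.0, 1.0, -0.7]
opening: 0.614
t 6.62 p [ 0.4711 -0.1828  0.0751] x [ 0.001  0.    -1.   ] jaw 85.8 open 0.614 F [-0.   1.  -0.7] q [-0.17  0.24  0.5   1.97 -0.14  0.96  1.9 ]
-> (0.4713, -0.1821, 0.0705) rows 0.46 -0.01 0.07  -0.2  dist 5mm
```

```bash
python3 -m creep '0.2 0 0 0; 0.35 0 0 0; 0.35 0 0 0';python3 -m creep '0.1 0 0 0; 0.1 0 0 0'
```

```text
clock: 7.0
eef_pos: [0.4707, -0.1827, 0.071]
orientation: [0.985, 1.571, 2.483]
ft_force: [-0.3, 0.2, -1.2]
opening: 0.616
clock: 7.25
eef_pos: [0.4708, -0.1827, 0.0701]
orientation: [0.65, 1.571, 2.148]
ft_force: [-0.7, 0.8, -1.0]
opening: 0.619
```

```bash
python3 -m creep '0.1 0 0 0; 0.1 0 0 0';python3 -m creep '0.1 0 0 0; 0.1 0 0 0'
```

```text
clock: 7.5
eef_pos: [0.4713, -0.1829, 0.0696]
orientation: [-1.473, 1.57, 0.025]
ft_force: [-0.7, 0.1, 5.2]
opening: 0.613
clock: 7.75
eef_pos: [0.4718, -0.1831, 0.0694]
orientation: [-1.462, 1.569, 0.036]
ft_force: [-3.9, 1.2, 13.7]
opening: 0.613
```

```bash
python3 -m creep '-0.1 0 0 0; -0.1 0 0 0; -0.1 0 0 0; -0.1 0 0 0' 0.9; python3 -m creep '-2 0 0 0; -5 0 0 0; -10 0 0 0; -14 0 0 0; -14 0 0 0'
python3 - <<'E'
from plan import *
go((.6285,-.2532,.2),(.6285,-.2532,.03),jaw=-4)
I,D=camera('side');cv2.imwrite('pics/s3.png',cv2.resize(I[80:260,180:500],(800,450))[:,:,::-1])
E
```

```text
clock: 8.25
eef_pos: [0.4707, -0.1827, 0.0689]
orientation: [1.387, 1.57, 2.885]
ft_force: [0.9, -0.0, 1.5]
opening: 0.896
clock: 8.88
eef_pos: [0.4724, -0.1833, 0.212]
orientation: [-1.57, 1.565, -0.072]
ft_force: [0.5, 0.6, -1.2]
opening: 0.901
t 8.88 p [ 0.4724 -0.1833  0.212 ] x [ 0.005 -0.    -1.   ] jaw 85.8 open 0.901 F [ 0.5  0.6 -1.2] q [-0.21  0.07  0.52  1.82 -0.04  1.25  1.82]
-> (0.6285, -0.2532, 0.2) rows 1.29 -16.08 -5.83  89.8  dist 172mm
-> (0.6285, -0.2532, 0.03) rows 18.29 -15.99 -5.83  89.8  dist 250mm
```

View pics/s3.png

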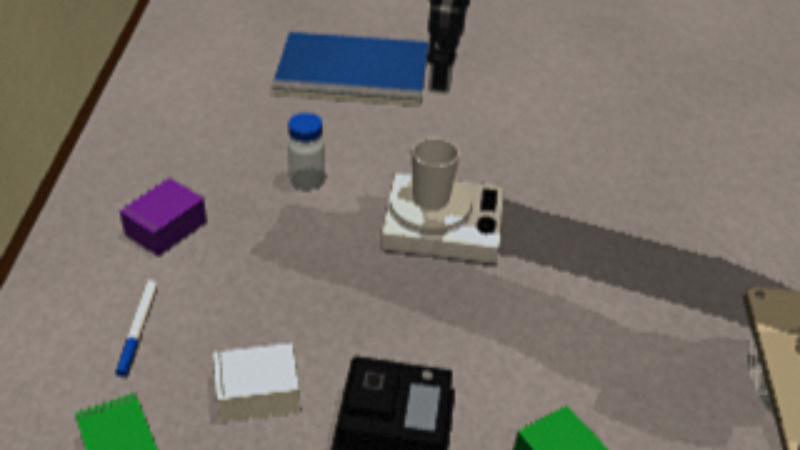

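The beaker now stands on the plate at (433,175). Next is the bottle, with jaws turned along x.

```bash
python3 -m creep '0 -3 -1 10; 1 -7 -2.5 20; 1.3 -12 -4 30; 1.3 -16.1 -5.8 40; 1.3 -16.1 -5.8 50; 1.3 -16.1 -5.8 60; 1.3 -16.1 -5.8 70; 1.3 -16.1 -5.8 80; 1.3 -16.1 -5.8 90; 1.3 -16.1 -5.8 90; 1.3 -16.1 -5.8 90' 1
python3 - <<'E'
from plan import *
go((.6285,-.2532,.03),jaw=-4)
from meas import *
Ds={}
for n in('side','top'):
    I,D=camera(n);Ds[n]=D;cv2.imwrite(f'pics/{n}4.png',I[:,:,::-1])
for n,pts in run(Ds):
    print(n,'beaker',circ(pts(.471,-.182,.045,.105,.122)),'bottle',circ(pts(.628,-.253,.04,.086,.098)))
E
```

```text
clock: 10.3
eef_pos: [0.6268, -0.2523, 0.1952]
orientation: [3.053, 1.569, 2.984]
ft_force: [0.1, 0.5, -0.4]
opening: 1.002
t 10.30 p [ 0.6268 -0.2523  0.1952] x [-0.001  0.    -1.   ] jaw -4.0 open 1.002 F [ 0.1  0.5 -0.4] q [-0.21  0.56  0.78  1.39 -0.39  1.35  0.51]
-> (0.6285, -0.2532, 0.03) rows 16.52 -0.08 0.19  0.0  dist 165mm
side beaker 121 c [ 473.6 -183.2] r 28.7 z 110.6 bottle 89 c [ 629.6 -253.7] r 22.1 z 88.2
top beaker 0 c [0. 0.] r 0.0 z nan bottle 0 c [0. 0.] r 0.0 z nan
  return _methods._mean(a, axis=axis, dtype=dtype,
  ret = ret.dtype.type(ret / rcount)
```

View pics/top4.png

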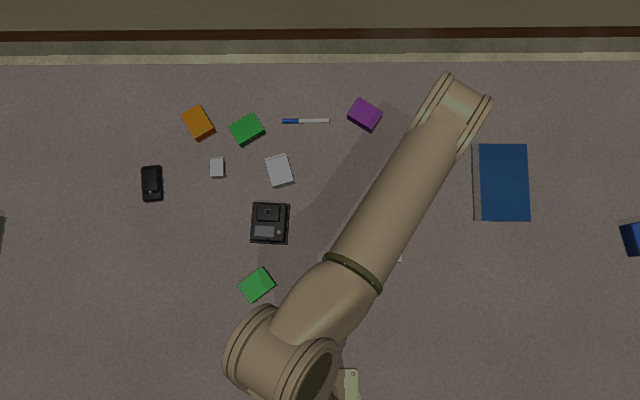

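The arm hides the stirrer and bottle in the top view. By the side camera, the beaker rim is within 2 mm of the plate's centre.

```bash
python3 -m creep '4 -0.1 0.2 0; 8 -0.1 0.2 0; 8 -0.1 0.2 0; 8 -0.1 0.2 0'
python3 - <<'E'
from plan import *
go((.6285,-.2532,.03),jaw=-4)
I,D=camera('side');cv2.imwrite('pics/s5.png',cv2.resize(I[80:260,180:500],(800,450))[:,:,::-1])
E
```

```text
clock: 10.9
eef_pos: [0.6297, -0.2541, 0.1178]
orientation: [-0.325, 1.569, -0.397]
ft_force: [-0.5, -0.6, -0.0]
opening: 1.001
t 10.90 p [ 0.6297 -0.2541  0.1178] x [ 0.002 -0.001 -1.   ] jaw -4.2 open 1.001 F [-0.5 -0.6 -0. ] q [-0.19  0.63  0.75  1.47 -0.44  1.21  0.54]
-> (0.6285, -0.2532, 0.03) rows 8.78 0.08 -0.14  -0.2  dist 88mm
```

View pics/s5.png

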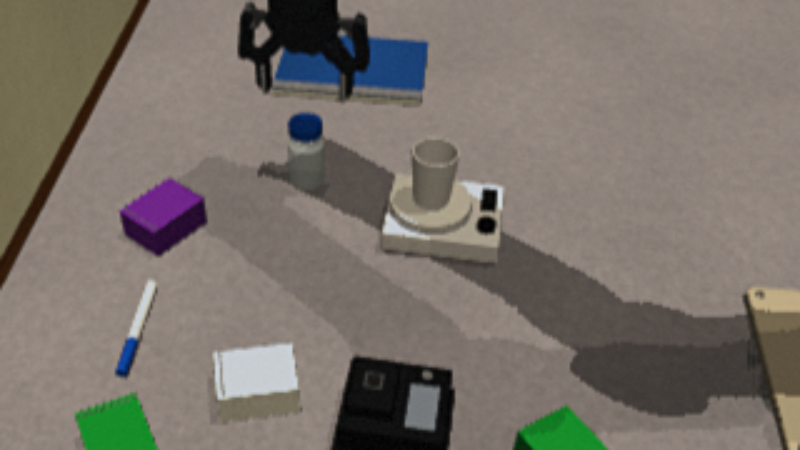

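The open jaws at (305,90) are centred above the bottle at (305,150). Descending and gripping.

```bash
python3 -m creep '3 0.1 -0.1 0; 6 0.1 -0.1 0; 8.7 0.1 -0.1 0;8.7 0.1 -0.1 0;8.7 0.1 -0.1 0'; python3 -m creep '0 0 0 0;0 0 0 0;0 0 0 0;0 0 0 0;0 0 0 0;0 0 0 0' 0.25 30; python3 -m creep '-2 0 0 0; -6 0 0 0; -11 0 0 0; -16 0 0 0;-16 0 0 0;-16 0 0 0;-16 0 0 0';python3 - <<'E'
from plan import *
go((.499,.2298,.19),jaw=-4)
E
```

```text
clock: 11.58
eef_pos: [0.6293, -0.253, 0.0313]
orientation: [-0.244, 1.568, -0.317]
ft_force: [0.4, -0.1, -0.9]
opening: 0.999
clock: 12.32
eef_pos: [0.6287, -0.2526, 0.0302]
orientation: [-0.01, 1.569, -0.083]
ft_force: [-0.9, -0.3, 5.2]
opening: 0.526
clock: 13.2
eef_pos: [0.6275, -0.252, 0.1879]
orientation: [2.838, 1.569, 2.765]
ft_force: [0.1, -0.4, -1.3]
opening: 0.527
t 13.20 p [ 0.6275 -0.252   0.1879] x [-0.002  0.001 -1.   ] jaw -4.2 open 0.527 F [ 0.1 -0.4 -1.3] q [-0.21  0.57  0.78  1.4  -0.4   1.34  0.51]
-> (0.499, 0.2298, 0.19) rows -0.15 47.11 -16.34  -0.2  dist 499mm
```

```bash
python3 -m creep '0 5 -1.7 0; 0 10 -3.5 0; 0 15 -5.2 0; 0 20 -7 0; 0 25 -8.7 0; 0 30 -10.4 0; 0 35 -12.1 0; 0 40 -13.9 0; 0 44 -15.3 0; 0 47.1 -16.3 0;0 47.1 -16.3 0;0 47.1 -16.3 0'; python3 -m creep '0 0 0 0;0 0 0 0;0 0 0 0'
python3 - <<'E'
from plan import *
go((.499,.2298,.19),(.499,.2298,.0305),jaw=-4)
I,D=camera('side');cv2.imwrite('pics/s6.png',cv2.resize(I[80:400,100:540],(770,560))[:,:,::-1])
E
```

```text
clock: 14.7
eef_pos: [0.4999, 0.2282, 0.1885]
orientation: [-2.041, 1.569, -2.114]
ft_force: [0.5, -0.2, -1.7]
opening: 0.529
clock: 15.08
eef_pos: [0.5001, 0.2288, 0.1892]
orientation: [1.656, 1.571, 1.582]
ft_force: [0.3, 0.0, -1.3]
opening: 0.528
t 15.07 p [0.5001 0.2288 0.1892] x [-0.  0. -1.] jaw -4.2 open 0.528 F [ 0.3  0.  -1.3] q [-1.1   0.22  0.67  1.75 -0.14  1.22 -0.46]
-> (0.499, 0.2298, 0.19) rows -0.08 0.09 -0.12  -0.2  dist 2mm
-> (0.499, 0.2298, 0.0305) rows 15.87 0.09 -0.12  -0.2  dist 159mm
```

View pics/s6.png

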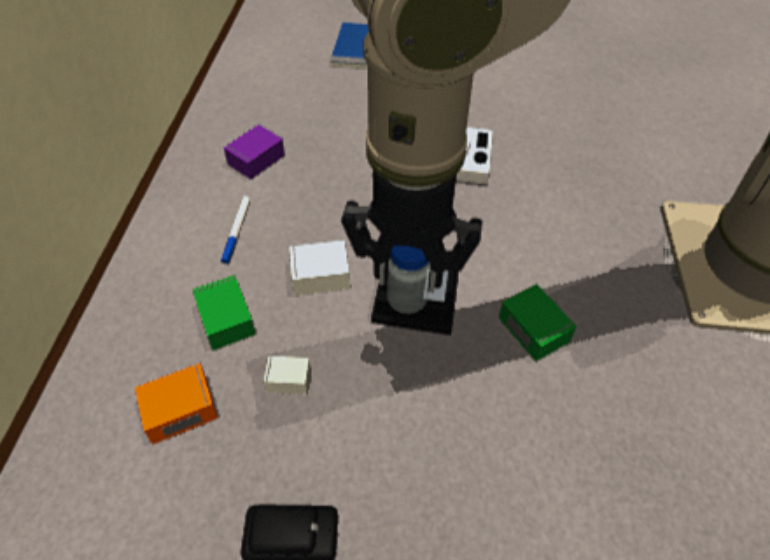

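The bottle is held upright at (408,280), clear of the photometer. Lowering beside it.

```bash
python3 -m creep '4 0.1 -0.1 0; 8 0.1 -0.1 0; 12 0.1 -0.1 0; 14 0.1 -0.1 0; 15 0.1 -0.1 0; 15.3 0.1 -0.1 0; 15.3 0.1 -0.1 0; 15.3 0.1 -0.1 0'
python3 - <<'E'
from plan import *
go((.499,.2298,.0305),jaw=-4)
E
```

```text
clock: 16.12
eef_pos: [0.4995, 0.2306, 0.0369]
orientation: [0.825, 1.569, 0.751]
ft_force: [0.4, -0.4, -1.3]
opening: 0.531
t 16.12 p [0.4995 0.2306 0.0369] x [ 0.001  0.001 -1.   ] jaw -4.2 open 0.531 F [ 0.4 -0.4 -1.3] q [-1.03  0.41  0.61  1.89 -0.29  0.93 -0.35]
-> (0.499, 0.2298, 0.0305) rows 0.64 -0.09 -0.05  -0.2  dist 7mm
```

```bash
python3 -m creep '0.25 -0.1 0 0; 0.5 -0.1 0 0; 0.5 -0.1 0 0'; python3 -m creep '0.1 0 0 0; 0.1 0 0 0'; python3 -m creep '0.1 0 0 0; 0.1 0 0 0'
```

```text
clock: 16.5
eef_pos: [0.4988, 0.2292, 0.0309]
orientation: [-2.596, 1.57, -2.669]
ft_force: [0.2, 0.6, -0.7]
opening: 0.531
clock: 16.75
eef_pos: [0.4991, 0.2294, 0.0302]
orientation: [1.062, 1.571, 0.989]
ft_force: [0.3, 0.3, -0.3]
opening: 0.528
clock: 17.0
eef_pos: [0.4992, 0.2294, 0.0301]
orientation: [1.798, 1.57, 1.725]
ft_force: [-4.1, -2.8, 12.6]
opening: 0.527
```

```bash
python3 -m creep '-0.1 0 0 0; -0.1 0 0 0; -0.1 0 0 0; -0.1 0 0 0' 0.85; python3 -m creep '-2 0 0 0; -6 0 0 0; -11 0 0 0; -15 0 0 0; -15 0 0 0;-15 0 0 0'
python3 - <<'E'
from plan import *
go((.6314,.0905,.2),(.6314,.0905,.01),jaw=105.1)
I,D=camera('side');cv2.imwrite('pics/s7.png',cv2.resize(I[80:400,100:540],(770,560))[:,:,::-1])
E
```

```text
clock: 17.5
eef_pos: [0.499, 0.2293, 0.0301]
orientation: [-2.726, 1.571, -2.799]
ft_force: [-0.1, -0.2, 0.5]
opening: 0.851
clock: 18.25
eef_pos: [0.4988, 0.2292, 0.1804]
orientation: [1.498, 1.57, 1.425]
ft_force: [-0.3, 0.3, 0.2]
opening: 0.85
t 18.25 p [0.4988 0.2292 0.1804] x [ 0.  0. -1.] jaw -4.2 open 0.850 F [-0.3  0.3  0.2] q [-1.11  0.22  0.68  1.76 -0.15  1.2  -0.46]
-> (0.6314, 0.0905, 0.2) rows -1.97 -12.86 14.24  70.7  dist 193mm
-> (0.6314, 0.0905, 0.01) rows 17.03 -12.87 14.24  70.7  dist 257mm
```

View pics/s7.png

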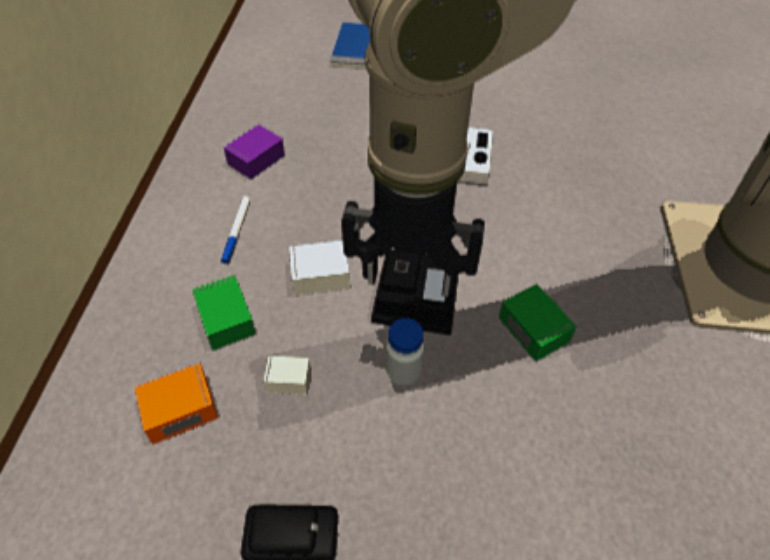

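The bottle stands beside the photometer, at (405,355) in the crop. Next is the big carton.

```bash
python3 -m creep '-2 -3 3.3 10; -2 -6 6.6 20; -2 -9 10 30; -2 -12.9 14.2 40; -2 -12.9 14.2 50; -2 -12.9 14.2 60; -2 -12.9 14.2 70.7; -2 -12.9 14.2 70.7; -2 -12.9 14.2 70.7;-2 -12.9 14.2 70.7' 1
python3 - <<'E'
from plan import *
go((.6314,.0905,.2),(.6314,.0905,.01),jaw=105.1)
E
```

```text
clock: 19.55
eef_pos: [0.6311, 0.0902, 0.2]
orientation: [-2.355, 1.57, 2.624]
ft_force: [-0.3, 0.3, -0.2]
opening: 1.003
t 19.55 p [0.6311 0.0902 0.2   ] x [-0.  0. -1.] jaw -74.8 open 1.003 F [-0.3  0.3 -0.2] q [-0.89  0.52  0.95  1.51 -0.43  1.34 -1.21]
-> (0.6314, 0.0905, 0.2) rows 0.00 0.04 -0.02  0.1  dist 0mm
-> (0.6314, 0.0905, 0.01) rows 19.00 0.04 -0.02  0.1  dist 190mm
```

```bash
python3 -m creep '5 0 0 0; 10 0 0 0; 13 0 0 0; 13 0 0 0; 13 0 0 0'
python3 - <<'E'
from plan import *
go((.6314,.0905,.011),jaw=105.1)
I,D=camera('side');cv2.imwrite('pics/s8.png',cv2.resize(I[140:300,180:400],(770,560))[:,:,::-1])
E
```

```text
clock: 20.18
eef_pos: [0.632, 0.0901, 0.0717]
orientation: [1.497, 1.569, 0.19]
ft_force: [0.5, -0.3, 0.4]
opening: 1.001
t 20.18 p [0.632  0.0901 0.0717] x [ 0.002  0.    -1.   ] jaw -74.9 open 1.001 F [ 0.5 -0.3  0.4] q [-0.84  0.64  0.86  1.63 -0.53  1.12 -1.14]
-> (0.6314, 0.0905, 0.011) rows 6.07 -0.06 -0.05  0.0  dist 61mm
```

View pics/s8.png

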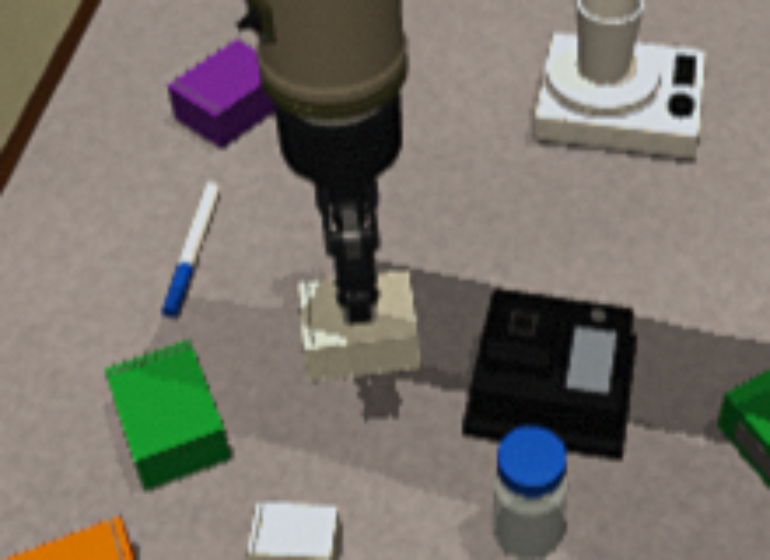

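The near finger is at (355,300) over the carton's middle. Descending to grip; I'll check by opening and position.

```bash
python3 -m creep '2 0 0 0; 4 0 0 0; 6.2 0 0 0;6.2 0 0 0;6.2 0 0 0'; python3 -m creep '0 0 0 0;0 0 0 0;0 0 0 0;0 0 0 0;0 0 0 0;0 0 0 0' 0.4 30
python3 - <<'E'
from plan import *
st()
E
python3 -m creep '-2 0 0 0; -5 0 0 0; -9 0 0 0; -11 0 0 0;-11 0 0 0;-11 0 0 0';python3 - <<'E'
from plan import *
go((.4813,-.0325,.13),jaw=86.1)
E
```

```text
clock: 20.85
eef_pos: [0.6314, 0.09, 0.0083]
orientation: [0.534, 1.57, -0.773]
ft_force: [0.2, 0.2, 0.9]
opening: 1.0
clock: 21.6
eef_pos: [0.6318, 0.0903, 0.009]
orientation: [1.698, 1.569, 0.391]
ft_force: [-1.4, -0.5, 5.1]
opening: 0.696
t 21.60 p [0.6318 0.0903 0.009 ] x [ 0.001  0.001 -1.   ] jaw -74.9 open 0.696 F [-1.4 -0.5  5.1] q [-0.8   0.71  0.81  1.67 -0.59  1.02 -1.1 ]
clock: 22.35
eef_pos: [0.6304, 0.0905, 0.1168]
orientation: [-1.807, 1.569, -3.114]
ft_force: [-1.1, -0.3, -1.0]
opening: 0.699
t 22.35 p [0.6304 0.0905 0.1168] x [-0.002 -0.    -1.   ] jaw -74.9 open 0.699 F [-1.1 -0.3 -1. ] q [-0.86  0.59  0.9   1.6  -0.49  1.19 -1.17]
-> (0.4813, -0.0325, 0.13) rows -1.29 -17.61 7.98  19.0  dist 194mm
```

```bash
python3 -m creep '-1.3 -4 1.8 5; -1.3 -8 3.6 10; -1.3 -12 5.4 15; -1.3 -17.6 8 19; -1.3 -17.6 8 19; -1.3 -17.6 8 19; -1.3 -17.6 8 19; -1.3 -17.6 8 19'
python3 - <<'E'
from plan import *
go((.4813,-.0325,.13),(.4813,-.0325,.0095),jaw=86.1)
E
```

```text
clock: 23.35
eef_pos: [0.4825, -0.0327, 0.131]
orientation: [-0.034, 1.569, -1.672]
ft_force: [-0.2, -0.5, -0.2]
opening: 0.697
t 23.35 p [ 0.4825 -0.0327  0.131 ] x [-0.    -0.002 -1.   ] jaw -93.8 open 0.697 F [-0.2 -0.5 -0.2] q [-1.14  0.21  1.23  1.99 -0.22  1.09 -1.44]
-> (0.4813, -0.0325, 0.13) rows 0.10 -0.13 -0.01  0.1  dist 2mm
-> (0.4813, -0.0325, 0.0095) rows 12.15 -0.12 -0.03  0.1  dist 122mm
```

```bash
python3 -m creep '3 0 0 0; 6 -0.1 0 0; 9 -0.1 0 0; 10.5 -0.1 0 0; 11.3 -0.1 0 0; 11.6 -0.1 0 0; 11.6 -0.1 0 0; 11.6 -0.1 0 0'
python3 - <<'E'
from plan import *
go((.4813,-.0325,.0095),jaw=86.1)
I,D=camera('side');cv2.imwrite('pics/s9.png',cv2.resize(I[100:300,200:480],(770,550))[:,:,::-1])
E
```

```text
clock: 24.35
eef_pos: [0.4816, -0.0326, 0.0157]
orientation: [2.099, 1.57, 0.461]
ft_force: [-1.0, -0.2, -0.4]
opening: 0.7
t 24.35 p [ 0.4816 -0.0326  0.0157] x [ 0.001  0.001 -1.   ] jaw -93.9 open 0.700 F [-1.  -0.2 -0.4] q [-0.89  0.44  1.01  2.08 -0.49  0.87 -1.24]
-> (0.4813, -0.0325, 0.0095) rows 0.62 -0.03 -0.01  0.0  dist 6mm
```

View pics/s9.png

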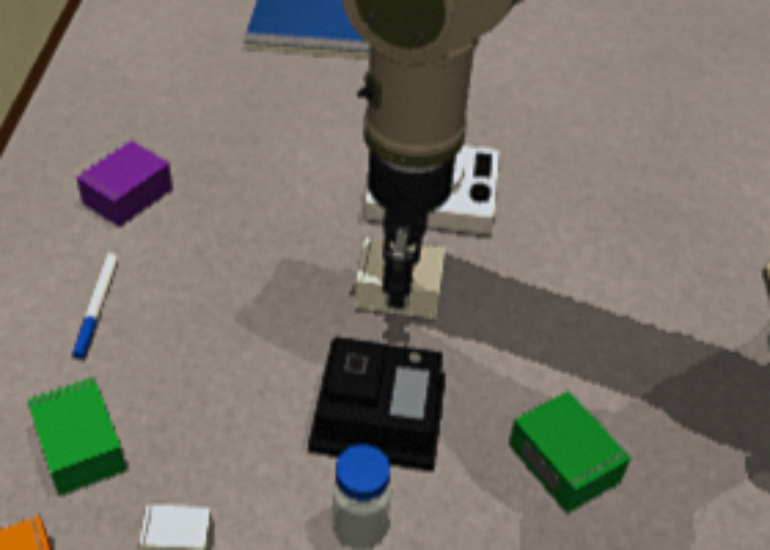

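The carton sits just above the bench at (400,285), between the fixtures. Setting it down.

```bash
python3 -m creep '0.3 0 0 0; 0.5 0 0 0; 0.5 0 0 0'; python3 -m creep '0.1 0 0 0; 0.1 0 0 0'; python3 -m creep '0.1 0 0 0; 0.1 0 0 0'
```

```text
clock: 24.78
eef_pos: [0.481, -0.0328, 0.01]
orientation: [-1.382, 1.57, -3.021]
ft_force: [0.0, -0.4, -0.3]
opening: 0.695
clock: 25.02
eef_pos: [0.4811, -0.0328, 0.0091]
orientation: [-1.836, 1.571, 2.808]
ft_force: [0.3, 0.6, -0.6]
opening: 0.699
clock: 25.28
eef_pos: [0.4811, -0.0328, 0.0089]
orientation: [-2.617, 1.57, 2.028]
ft_force: [-6.2, 1.6, 18.6]
opening: 0.694
```

```bash
python3 -m creep '-0.1 0 0 0; -0.1 0 0 0; -0.1 0 0 0; -0.1 0 0 0' 1; python3 -m creep '-2 0 0 0; -5 0 0 0; -9 0 0 0; -13 0 0 0; -13 0 0 0;-13 0 0 0'
python3 - <<'E'
from plan import *
go((.642,.2592,.15),(.642,.2592,.004),jaw=91.8)
I,D=camera('side');cv2.imwrite('pics/s10.png',cv2.resize(I[100:300,200:480],(770,550))[:,:,::-1])
E
```

```text
clock: 25.78
eef_pos: [0.4811, -0.0328, 0.0091]
orientation: [-1.523, 1.571, 3.121]
ft_force: [-0.1, -1.1, 0.1]
opening: 1.003
clock: 26.52
eef_pos: [0.4808, -0.0323, 0.1386]
orientation: [-2.516, 1.57, 2.129]
ft_force: [-0.4, -0.1, -0.1]
opening: 1.002
t 26.52 p [ 0.4808 -0.0323  0.1386] x [-0.     0.001 -1.   ] jaw -93.9 open 1.002 F [-0.4 -0.1 -0.1] q [-1.17  0.19  1.26  1.99 -0.2   1.1  -1.46]
-> (0.642, 0.2592, 0.15) rows -1.13 14.12 -30.17  -5.7  dist 333mm
-> (0.642, 0.2592, 0.004) rows 13.47 14.13 -30.16  -5.7  dist 359mm
```

View pics/s10.png

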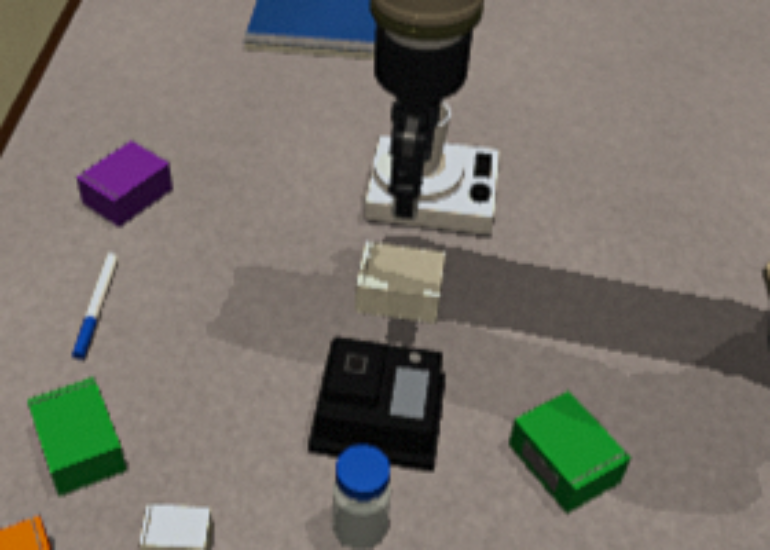

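```bash
python3 -m creep '-1.5 2.5 -5 0; -1.5 5 -10.5 -3; -1.5 7.5 -16 -5.7; -1.2 10 -21.5 -5.7; -1.1 12.5 -26.5 -5.7; -1.1 14.1 -30.1 -5.7; -1.1 14.1 -30.1 -5.7; -1.1 14.1 -30.1 -5.7; -1.1 14.1 -30.1 -5.7; -1.1 14.1 -30.1 -5.7'
python3 - <<'E'
from plan import *
go((.642,.2592,.15),(.642,.2592,.055),(.642,.2592,.004),jaw=91.8)
from meas import *
D=camera('top')[1];D2=camera('side')[1]
for n,pts in run({'top':D,'side':D2}):
    print(n)
    print('stir case',rect(pts(.45,-.181,.12,.03,.042)))
    print('photo case',rect(pts(.485,.1116,.09,.046,.058)))
    print('beaker',circ(pts(.471,-.182,.06,.105,.125)))
    print('bottle',circ(pts(.5,.23,.05,.085,.1)))
    print('big',rect(pts(.481,-.033,.065,.035,.046)))
    print('small',rect(pts(.642,.259,.05,.024,.036)))
E
```

```text
clock: 27.82
eef_pos: [0.6421, 0.2571, 0.1503]
orientation: [-2.954, 1.57, 1.789]
ft_force: [0.2, 0.8, 0.4]
opening: 1.001
t 27.82 p [0.6421 0.2571 0.1503] x [-0.  0. -1.] jaw -88.3 open 1.001 F [0.2 0.8 0.4] q [-1.04  0.69  0.93  1.4  -0.56  1.32 -1.63]
-> (0.642, 0.2592, 0.15) rows 0.03 -0.01 -0.21  -0.1  dist 2mm
-> (0.642, 0.2592, 0.055) rows 9.53 -0.00 -0.20  -0.1  dist 95mm
-> (0.642, 0.2592, 0.004) rows 14.63 -0.00 -0.20  -0.1  dist 146mm
top
stir case 1066 c [ 452.7 -181.1] sz [109.8 134.4] a 86.3 z 34.5
photo case 833 c [489.8 116.4] sz [ 88.  100.2] a 86.1 z 51.5
beaker 102 c [ 469.9 -182.4] r 26.9 z 113.6
bottle 199 c [497.2 227.7] r 21.0 z 89.5
big 660 c [479.7 -31.3] sz [59.7 80. ] a 86.1 z 39.5
small 250 c [641.  258.5] sz [53.1 36. ] a 1.6 z 29.6
side
stir case 588 c [ 455.4 -179.8] sz [112.  133.3] a 87.1 z 33.2
photo case 842 c [491.9 116.9] sz [89.6 99.6] a 86.6 z 50.9
beaker 119 c [ 472.6 -182.9] r 28.4 z 110.9
bottle 276 c [499.1 227.9] r 21.3 z 88.7
big 508 c [482.2 -30.8] sz [62.4 79.5] a 85.9 z 38.5
small 376 c [643.2 260.5] sz [52.4 36.3] a 3.9 z 28.6
```

By both cameras, the beaker, bottle and big carton are within about 2 mm of where they should be. Now gripping the small carton.

```bash
python3 -m creep '4 0 -0.2 0; 8 0 -0.2 0; 10 0 -0.2 0; 12 0 -0.2 0; 14.2 0 -0.2 0; 14.2 0 -0.2 0; 14.2 0 -0.2 0; 14.2 0 -0.2 0'
python3 - <<'E'
from plan import *
go((.642,.2592,.006),jaw=91.8)
I,D=camera('side');cv2.imwrite('pics/s11.png',cv2.resize(I[220:340,200:360],(720,540))[:,:,::-1])
E
```

```text
clock: 28.92
eef_pos: [0.6428, 0.2601, 0.0093]
orientation: [2.019, 1.569, 0.48]
ft_force: [1.1, -0.3, -0.2]
opening: 0.998
t 28.93 p [0.6428 0.2601 0.0093] x [ 0.001  0.001 -1.   ] jaw -88.2 open 0.998 F [ 1.1 -0.3 -0.2] q [-1.    0.83  0.83  1.5  -0.66  1.1  -1.57]
-> (0.642, 0.2592, 0.006) rows 0.33 -0.08 0.09  0.0  dist 3mm
```

View pics/s11.png

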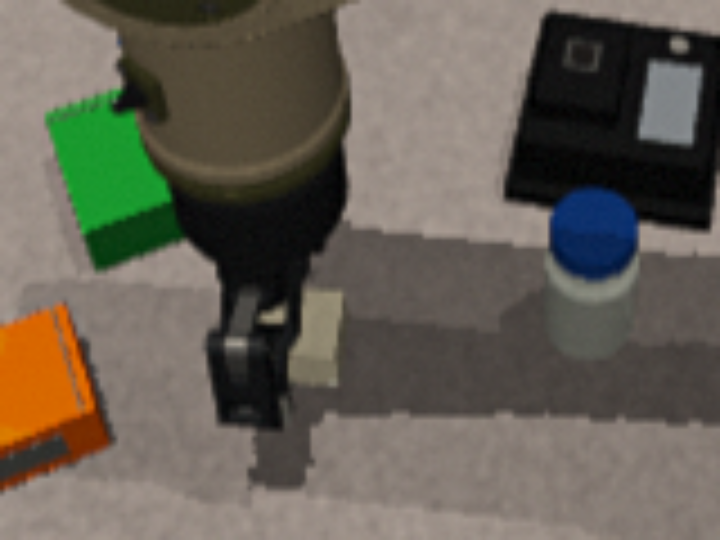

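Run:
```python
from h import *
f=lambda p:tuple(np.round([(proj('side',p)[0]-200)*4.5,(proj('side',p)[1]-220)*4.5],0))
print(f((.642,.259,.03)),f((.616,.277,0)),f((.616,.277,.03)),f((.668,.277,0)),f((.642,.31,.02)),f((.642,.31,.06)))
```

```text
(np.float64(287.0), np.float64(317.0)) (np.float64(338.0), np.float64(387.0)) (np.float64(333.0), np.float64(357.0)) (np.float64(233.0), np.float64(375.0)) (np.float64(266.0), np.float64(426.0)) (np.float64(256.0), np.float64(385.0))
```

By projection the carton stands where I measured it, with its edge at (338,387), and the TCP is within 1 mm of its centre. Gripping.

```bash
python3 -m creep '0.3 -0.1 0.1 0;0.3 -0.1 0.1 0;0.3 -0.1 0.1 0;0.3 -0.1 0.1 0;0.3 -0.1 0.1 0;0.3 -0.1 0.1 0;0.3 -0.1 0.1 0;0.3 -0.1 0.1 0' 0.15 25;  python3 - <<'E'
from plan import *
st()
E
python3 -m creep '-2 0 0 0; -5 0 0 0; -9 0 0 0; -14 0 0 0;-14 0 0 0;-14 0 0 0';python3 - <<'E'
from plan import *
go((.481,-.0312,.14),jaw=86.1)
I,D=camera('side');cv2.imwrite('pics/s12.png',cv2.resize(I[180:340,200:400],(750,600))[:,:,::-1])
E
```

```text
clock: 29.98
eef_pos: [0.6413, 0.259, 0.0053]
orientation: [2.376, 1.57, 0.837]
ft_force: [-0.5, 0.2, 1.8]
opening: 0.413
t 29.98 p [0.6413 0.259  0.0053] x [ 0.  0. -1.] jaw -88.2 open 0.413 F [-0.5  0.2  1.8] q [-1.    0.83  0.83  1.51 -0.66  1.1  -1.56]
clock: 30.72
eef_pos: [0.6409, 0.2589, 0.1453]
orientation: [-2.797, 1.57, 1.947]
ft_force: [-0.4, 0.2, -1.9]
opening: 0.42
t 30.73 p [0.6409 0.2589 0.1453] x [-0.  0. -1.] jaw -88.2 open 0.420 F [-0.4  0.2 -1.9] q [-1.04  0.7   0.93  1.41 -0.56  1.31 -1.63]
-> (0.481, -0.0312, 0.14) rows 0.52 -16.90 28.50  5.7  dist 331mm
```

View pics/s12.png

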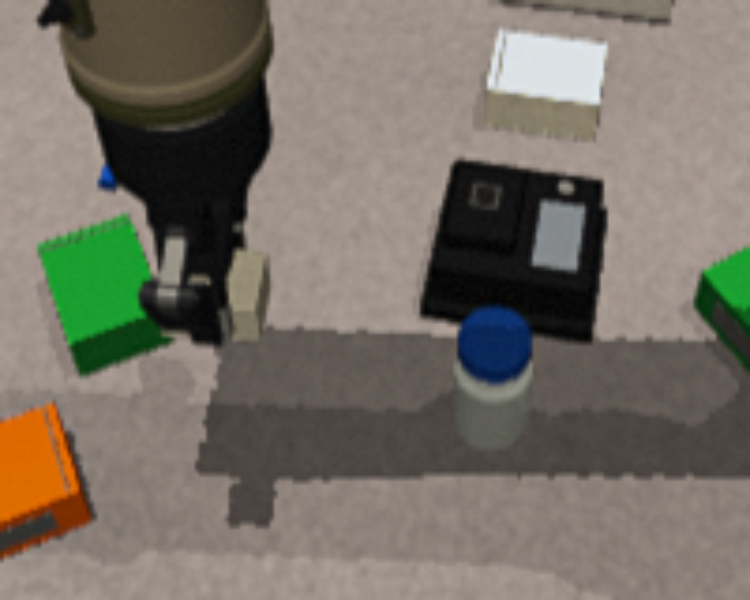

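```bash
python3 -m creep '0 -2.8 4.7 0; 0 -5.6 9.5 2; 0 -8.4 14.2 4; 0 -11.2 19 5.7; 0 -14 23.7 5.7; 0 -17 28.6 5.7; 0 -17 28.6 5.7; 0 -17 28.6 5.7; 0 -17 28.6 5.7; 0 -17 28.6 5.7'
python3 - <<'E'
from plan import *
go((.4804,-.0328,.08),(.4804,-.0328,.0453),jaw=86.1)
E
```

```text
clock: 32.02
eef_pos: [0.4806, -0.0318, 0.145]
orientation: [-0.118, 1.57, -1.756]
ft_force: [0.5, 0.1, 0.3]
opening: 0.42
t 32.02 p [ 0.4806 -0.0318  0.145 ] x [-0.    -0.001 -1.   ] jaw -93.8 open 0.420 F [0.5 0.1 0.3] q [-1.19  0.17  1.28  1.98 -0.18  1.11 -1.48]
-> (0.4804, -0.0328, 0.08) rows 6.50 -0.01 0.10  0.1  dist 65mm
-> (0.4804, -0.0328, 0.0453) rows 9.97 -0.01 0.09  0.1  dist 100mm
```

```bash
python3 -m creep '3 0 0.1 0; 6 0 0.1 0; 8 0 0.1 0; 9 0 0.1 0; 9.3 0 0.1 0; 9.3 0 0.1 0; 9.3 0 0.1 0'
python3 - <<'E'
from plan import *
go((.4804,-.0328,.0453),jaw=86.1)
I,D=camera('side');cv2.imwrite('pics/s13.png',cv2.resize(I[130:270,260:440],(720,560))[:,:,::-1])
E
```

```text
clock: 32.9
eef_pos: [0.4807, -0.0331, 0.0527]
orientation: [2.117, 1.57, 0.479]
ft_force: [0.5, 0.2, -0.5]
opening: 0.42
t 32.90 p [ 0.4807 -0.0331  0.0527] x [ 0.001  0.001 -1.   ] jaw -93.9 open 0.420 F [ 0.5  0.2 -0.5] q [-0.97  0.37  1.1   2.07 -0.41  0.94 -1.3 ]
-> (0.4804, -0.0328, 0.0453) rows 0.74 -0.03 -0.03  0.0  dist 7mm
```

View pics/s13.png

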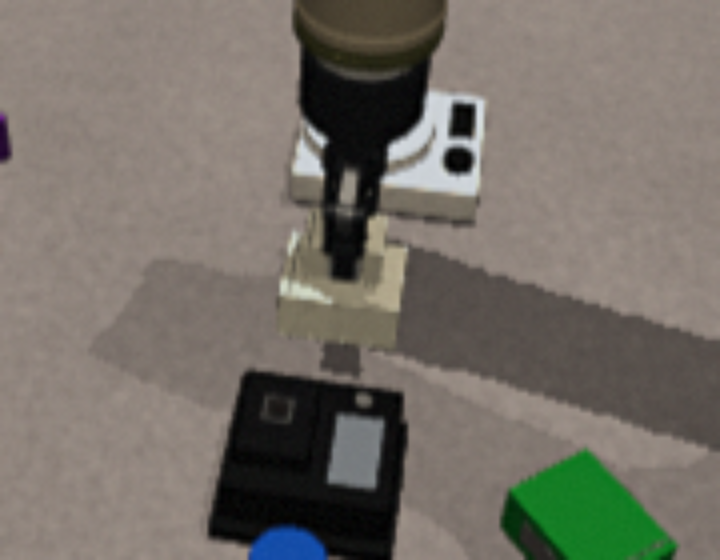

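The small carton hangs just over the big one at (345,250), centred. Lowering.

```bash
python3 -m creep '0.3 0 0 0; 0.5 0 0 0; 0.5 0 0 0'; python3 -m creep '0.1 0 0 0; 0.1 0 0 0'; python3 -m creep '0.1 0 0 0; 0.1 0 0 0'
```

```text
clock: 33.33
eef_pos: [0.4801, -0.0333, 0.047]
orientation: [-1.587, 1.57, 3.058]
ft_force: [-0.2, 0.9, -0.9]
opening: 0.42
clock: 33.58
eef_pos: [0.4802, -0.0333, 0.0461]
orientation: [-1.99, 1.571, 2.654]
ft_force: [-0.2, 0.6, -0.4]
opening: 0.416
clock: 33.83
eef_pos: [0.4803, -0.0333, 0.0452]
orientation: [2.675, 1.571, 1.037]
ft_force: [0.2, -0.0, -0.1]
opening: 0.413
```

```bash
python3 -m creep '0.1 0 0 0; 0.1 0 0 0'
```

```text
clock: 34.08
eef_pos: [0.4803, -0.0333, 0.0451]
orientation: [-2.63, 1.569, 2.014]
ft_force: [-8.7, 2.0, 22.1]
opening: 0.415
```

```bash
python3 -m creep '-0.1 0 0 0; -0.1 0 0 0; -0.1 0 0 0; -0.1 0 0 0' 0.8; python3 -m creep '-2 0 0 0; -5 0 0 0; -9 0 0 0; -9 0 0 0;-9 0 0 0'
python3 - <<'E'
from plan import *
go((.48,.35,.2),(.4,.42,.25))
E
```

```text
clock: 34.58
eef_pos: [0.4802, -0.0333, 0.0451]
orientation: [-1.662, 1.571, 2.983]
ft_force: [0.2, -0.0, -0.2]
opening: 0.799
clock: 35.2
eef_pos: [0.48, -0.0328, 0.1346]
orientation: [-2.557, 1.57, 2.089]
ft_force: [-1.0, 0.3, -1.0]
opening: 0.802
t 35.20 p [ 0.48   -0.0328  0.1346] x [-0.     0.001 -1.   ] jaw -93.8 open 0.802 F [-1.   0.3 -1. ] q [-1.17  0.2   1.27  2.   -0.22  1.1  -1.45]
-> (0.48, 0.35, 0.2) rows -6.51 -2.57 -38.20  0.0  dist 388mm
-> (0.4, 0.42, 0.25) rows -11.50 -11.02 -44.65  0.0  dist 474mm
```

```bash
python3 -m creep '-3 0 -3 0; -4 -1 -8 0; -5 -2 -14 0; -6.5 -3 -20 0; -8 -4 -26 0; -10 -6 -32 0; -11 -8 -38 0; -11.5 -11 -44.6 0; -11.5 -11 -44.6 0; -11.5 -11 -44.6 0; -11.5 -11 -44.6 0'
python3 - <<'E'
from plan import *
st()
from meas import *
Ds={}
for n in('top','side'):
    I,D=camera(n);Ds[n]=D;cv2.imwrite(f'pics/{n}F.png',I[:,:,::-1])
for n,pts in run(Ds):
    print(n)
    print('stir case',rect(pts(.45,-.181,.12,.03,.042)))
    print('photo case',rect(pts(.485,.1116,.09,.046,.058)))
    print('beaker',circ(pts(.471,-.182,.06,.105,.125)))
    print('bottle',circ(pts(.5,.23,.05,.085,.1)))
    print('big',rect(pts(.481,-.033,.065,.033,.046)))
    print('small',rect(pts(.481,-.033,.065,.064,.08)))
    print('mouse',rect(pts(.605,.437,.07,.01,.04)),'marker',rect(pts(.775,.038,.09,.008,.025)))
E
```

```text
clock: 36.58
eef_pos: [0.4019, 0.417, 0.2497]
orientation: [-0.274, 1.57, -1.916]
ft_force: [0.9, -1.0, 0.4]
opening: 0.8
t 36.58 p [0.4019 0.417  0.2497] x [-0.    -0.001 -1.   ] jaw -94.1 open 0.800 F [ 0.9 -1.   0.4] q [-1.71  0.33  1.04  1.6  -0.29  1.37 -2.28]
top
stir case 1053 c [ 452.6 -181.2] sz [110.  134.5] a 86.3 z 34.5
photo case 841 c [489.8 116.3] sz [88.2 99.9] a 86.3 z 51.5
beaker 101 c [ 470.1 -182.2] r 26.6 z 113.9
bottle 200 c [497.3 227.3] r 21.0 z 89.7
big 385 c [480.  -31.2] sz [60.3 79.6] a 88.8 z 39.4
small 280 c [480.7 -31.8] sz [35.8 51.3] a 85.4 z 69.5
mouse 719 c [600.5 436.2] sz [99.6 56.1] a 3.1 z 26.7 marker 153 c [774.   20.3] sz [ 22.4 126.8] a 7.0 z 11.0
side
stir case 586 c [ 455.3 -179.7] sz [112.1 133.8] a 86.4 z 33.3
photo case 847 c [492.1 117.4] sz [88.9 99.8] a 86.6 z 50.8
beaker 122 c [ 471.1 -181.9] r 28.2 z 111.2
bottle 276 c [499.3 228. ] r 21.0 z 88.6
big 316 c [482.1 -30.7] sz [62.2 79.5] a 86.0 z 38.6
small 216 c [482.8 -31.3] sz [39.7 51.9] a 85.6 z 68.3
mouse 1629 c [602.3 438.6] sz [99.7 53.1] a 7.4 z 27.6 marker 148 c [776.1  20.3] sz [ 11.9 132.4] a 0.5 z 10.4
```

View pics/topF.png

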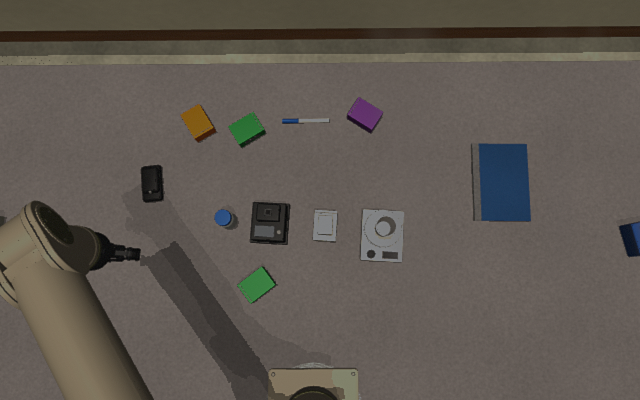

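View pics/sideF.png

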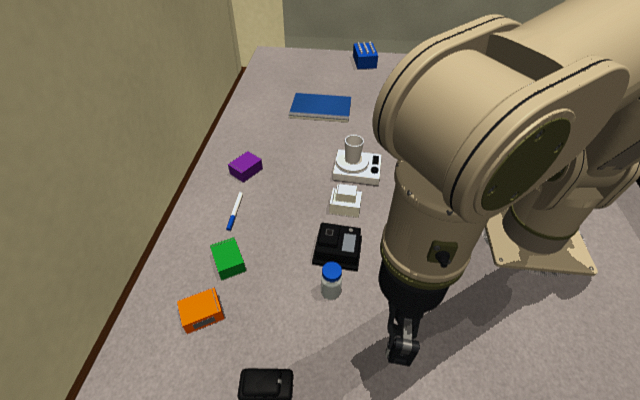

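In the final views, the beaker is on the plate (384,228 in the top view) and the bottle is left of the photometer (224,218). The cartons are stacked at (325,226), and the mouse, marker and notebook are where they were. Handing in.

```bash
python3 -c "
from rig import *
print(close_job())"
```

```text
the job is handed in; nothing more can be done
None
```

The bench is set out as asked, in the order asked, and the job was handed in at about 37 s with the gripper well clear of everything.

My last checks used both cameras. They disagree with each other by about 2 mm, in line with the stated calibration.

| Item | Where it ended up |
|---|---|
| Beaker | Within about 1.5 mm of the plate's centre |
| Bottle | Level with the photometer's middle, gap about 38 mm (2 mm under the 4 cm asked) |
| Big carton | About 1.5 mm from the midpoint between the stirrer and photometer, square to them |
| Small carton | Flat and within about 1 mm of the big carton's middle, long sides parallel |

- **Disagreement:** the last top-view fit of the big carton's angle was 88.8°, against about 86° in the side view and in the top view before stacking. The small carton hides most of its top now, so I trust the 86°.
- **Bystanders:** the mouse, marker and notebook show no movement in the before and after pictures. I did not measure their positions to the millimetre.
- **Forces:** the highest wrist force I saw when setting things down was about 24 N.

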